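# Take a flask from the drop-front cabinet and hold it tipped for inspection

### The arm

A 6-joint arm with a two-finger parallel gripper is mounted at the origin on the work surface. World frame = base frame: x ahead of the robot, y to its left, z up, the work surface at z = 0. Lengths are in m, angles in rad, forces in N, time in s.
With the tool pointing down it reaches from about 0.35 to 0.875 m from the base axis. Payload 4.2 kg.
Tool frame: the origin (TCP) lies at the very end of the fingers, on their centre line; the grasp point (between the pads) lies 19 mm behind it; x points along the fingers, z is the direction in which the jaws open and shut, and the axes are right-handed (so a half turn about x gives the same grasp; the last joint's range is limited). The gripper opens to 87 mm and grips with 3 to 60 N. Pads are 19 mm wide; open, the fingers measure 117 mm over their backs; the gripper's body (75 mm by 190 mm) begins 51 mm behind the grasp point.
Start: joints at [-1.074, 0.385, 0.008, 0, -1.194, -0.259], TCP at [0.147, -0.607, 0.223] pointing down, gripper open.
Joint ranges: [-3.14, 3.14], [-1.21, 2.06], [-1.07, 1.41], [-3.16, 2.05], [-2.99, -0.16], [-3.1, 3.1]. Speed limits (rad/s): [2.79, 2.79, 3.14, 3.14, 3.14, 3.14].

### API

Orientations are given as a 3x3 rotation matrix whose columns are the frame's x, y, z axes.
In Python, from workcell import r gives the robot as it stands.
- The arm moves only by the shell command python3 -m jog 'ROWS'. ROWS is JSON, a list of rows, each a list of 7 numbers: the shift along the tool's x, y, z in cm, then the turn, a rotation vector about the tool's x, y, z in rad, then the gripper's target within -1 to 1 (shut at 1, half-way at 0, fully open at -1). A call has 1 to 8 rows; each row shifts and turns the commanded pose from where the row before left it, along the tool's axes as they then stand; what a row does not reach is not made up. A row lasts 1/12 s, in which the tool goes at most 41.7 mm and 7.16 degrees, less where a joint would pass 70% of its speed; a pose out of reach is approached as far as the arm can. A call with a gripper value outside its range is refused whole. The fingers move at their own pace and stop on an object; the grip force is fixed at half the most. Time passes only in rows, so rows that do not move let the fingers close. It gives the time, the measured TCP pose, the force and the opening at its end, in the units of the state.
- r.get_state(): the state, without advancing time (a new reading comes with each control period).
- r.camera(name): name is "side" or "top"; returns the picture (480x640x3 uint8, red, green, blue); there is no depth.
- r.camera_model(name): a dict with "fov_y" (degrees; the focal length in pixels is half the picture's height over the tangent of half this angle, whatever the lens; pixels are square), "cx", "cy" (the principal point, pixels), "R" (3x3) and "t" (3): a world point X has camera coordinates R X + t. Camera axes: x right, y down, z forward; pixel columns grow to the right and rows downward; lengths in m; the calibration is good to about 2 mm. A picture is of the moment at which its call begins. camera_model takes no time and is no camera call.
- r.hand_in(): hands the job in, once; it reports no verdict.
The state is a dict: "t": time; "joint_positions": joint angles; "qvel": joint speeds; "effort": joint torques, N m; "ee_pos": TCP position; "tcp_rot": TCP orientation; "wrist_force": force on the tool from outside, world axes, zero at the start; "wrist_torque": the same for the moment, N m; "width": finger opening in m.
Only numpy, scipy, OpenCV 4.12 (cv2) and the standard library are available. Lean on these libraries where they do the work, as an engineer would, in place of code of your own. Each camera call takes 0.05 s, during which the arm holds its last target.

### The job

Lower the cabinet's clear front sash all the way down by its handle, draw the long-necked flask out through the open front, and carry it to the black rubber mat. There, tip it about halfway over (leaning some 50 degrees from upright) so its base can be inspected, and hold it still in mid-air over the mat, its base some 15 cm up. Finish while still holding it like that, with the sash left down, and leave the other flask and glassware and the microscope undisturbed.

Things in the scene. Friction and masses are not known exactly. Their poses are not given: they have to be found in the camera images.
- cabinet: Fixed white bench cabinet, 130 deep (x), 280 wide (y), 206 tall. Origin on the bench under it; x axis from the open front (x=-60) to the back (x=+70), z up; turned by up to 9 degrees. Two cells, centred at y=+67 and -67, floor at z=105, 95 high, with side walls, a back, and a middle wall whose front end is at x=-35. The front is open but for the sash and its 18 thick guides at both sides
- keeper (a point): Middle of the front edge of the 6 mm aluminium keeper plate over the cells: cabinet x=-35, top face z=206; it runs to the back. Over each cell it has a 46 wide slot, open at the front edge and ending at x=+30. A flask's neck stands up through the slot, but its body cannot pass upwards: it must come out forwards (cabinet -x), through the opening that the sash closes
- sash (a joint): Clear sliding sash, 262 wide, 96 tall, 8 thick, at cabinet x=-70 to -62. Value = how far it is lowered, in m: 0 fully up (cells closed), 0.1 fully down (top edge 3 mm below the cell floors). Starts 0 to 25 mm down. Friction 6 N and weight 2.5 N: pushing it down takes about 4 N (more when fast), and it stays where it is left
- sash_handle (a point): Middle of the sash's handle: level round steel bar, 12 thick, 100 long along the cabinet's y, held 46 in front of the middle of the sash by a stem at each end (36 clear between bar and sash). Bar centre 176 above the bench with the sash fully up, 76 fully down
- flask: The long-necked flask, amber glass, about 130 g: body 76 across up to 42 above the base, narrowing to the neck at 80; straight neck 24 across from 80 to 152; fixed white stopper 30 across from 152 to 164. Origin at the centre of its underside, z along the neck. Upright in either cell, near cabinet x=0, base at z=105; 46 of bare neck stands above the keeper plate
- flask_middle (a point): Centre of the flask's body, on its axis 40 above the base
- mat: Black rubber mat fixed flat on the bench beside the cabinet, 180 x 180 x 5. Origin at the centre of its underside
- conical: Bystander: stoppered conical flask, amber glass, 76 across the base, short wide neck 34 across, 125 tall (the wanted flask is 164 tall with a thin neck), standing in the other cell. Origin at the centre of its underside
- beaker: Bystander: clear open beaker, 68 across, 90 tall, standing behind the mat. Origin at the centre of its underside
- dish: Bystander: lidded shallow dish, 94 across, 16 tall, lying on the bench at the right front. Origin at the centre of its underside
- microscope: Bystander: microscope, fixed, about 360 tall, foot 170 x 130, standing to the right of the cabinet. Origin at the centre of the foot's underside, eyepiece towards its -x
There are look-alikes about, which are no part of the job. What is shaped like the flask but blue or green is not meant.

How it is judged:
On the way, in this order (a step that is already met when the one before it is completed fails the run):
1. the sash is lowered all the way (value of joint sash above 0.092 m), for 0.2 s.
2. the long-necked flask is drawn out through the front, sash still down (x of flask_middle in the frame of cabinet below -0.11 m and height (world z) of flask_middle above 0.125 m and value of joint sash above 0.092 m and contact force between the fingers and flask above 0.5 N), for 0.1 s.
At the end, for the whole second after the job is handed in: The fingers hold the long-necked flask with nothing else touching it, still, leaning 35 to 70 degrees from upright, the centre of its underside over 100 mm above the bench and the centre of its body within 100 mm (level distance) of the mat's centre; the sash is within 10 mm of fully down (contact force between the fingers and flask above 1 N and horizontal distance between flask_middle and mat below 0.1 m and height (world z) of flask above 0.1 m and angle between flask's own z axis and vertical between 0.61 and 1.22 rad and linear speed of flask below 0.03 m/s and angular speed of flask below 0.2 rad/s and contact force between flask and cabinet below 0.1 N and contact force between flask and mat below 0.1 N and contact force between flask and beaker below 0.1 N and value of joint sash above 0.09 m); the arm keeps its last pose, push and grip.
It fails at once if the other flask is disturbed (moved over 25 mm or tipped) (distance of conical from where it was at the start of the episode above 0.025 m or angle between conical's own z axis and vertical above 0.4 rad).
It fails at once if the beaker or the dish is moved over 25 mm (distance of any of beaker, dish from where it was at the start of the episode above 0.025 m).
It fails at once if the microscope is bumped (contact force between the arm and microscope above 5 N).
It also fails if it takes over 54 s, if anything falls off the work surface, if the arm or the gripper's body presses on something with over 40 N, if the wrist force passes 120 N, or if a joint passes its speed limit or range.

## Working session

There is one attempt and no reset: what is moved stays moved. The work goes in short steps, Python scripts to look and compute and a shell command to move; the robot and the scene stay as the last step left them, time stands still between calls to the robot, and variables do not carry over. Pictures are saved under pics/ and viewed, and the job is handed in when it is done.

```bash
ls; mkdir -p pics; python3 - <<'E'
from workcell import r
import cv2, numpy as np
s=r.get_state(); print(s)
for n in("side","top"):
    m=r.camera_model(n); print(n,m)
    cv2.imwrite(f"pics/{n}0.png",r.camera(n)[:,:,::-1])
E
```

```text
pics
{'t': 0.0, 'joint_positions': array([-1.07440181e+00,  3.85541152e-01,  6.62804361e-03, -5.26341387e-04,
       -1.19397086e+00, -2.58632141e-01]), 'qvel': array([ 0.00058174,  0.00171639, -0.00025521, -0.00233116, -0.00242807,
       -0.00338   ]), 'effort': array([ 6.08314658e-04, -3.90668249e+01,  1.87400848e+01,  4.21975538e+00,
        1.08674134e-02, -2.04790767e-04]), 'ee_pos': array([ 0.14711048, -0.60682412,  0.2214657 ]), 'tcp_rot': array([[-5.63891112e-04, -9.71913133e-01, -2.35339212e-01],
       [ 2.06871854e-03, -2.35339880e-01,  9.71910933e-01],
       [-9.99997701e-01,  6.12013464e-05,  2.14332078e-03]]), 'wrist_force': array([-0.21047297,  0.95335811, -0.87391165]), 'wrist_torque': array([-0.01684911, -0.05076988, -0.03123737]), 'width': 0.08686478288159523}
side {'fov_y': 44.77772882289902, 'cx': 318.8293419321571, 'cy': 236.58600000906083, 'R': array([[-0.99916752, -0.04010516,  0.00747314],
       [-0.02800994,  0.54123068, -0.84040751],
       [ 0.02965999, -0.83991721, -0.54190346]]), 't': array([0.58517442, 0.18029888, 1.18561495])}
top {'fov_y': 46.49342935006502, 'cx': 329.6111891439473, 'cy': 235.14544164539504, 'R': array([[ 0.02027601, -0.99958487,  0.02046871],
       [-0.99736252, -0.02164953, -0.06927695],
       [ 0.06969133, -0.01901006, -0.99738746]]), 't': array([-0.0667718 ,  0.5852148 ,  1.22511325])}
```

View pics/side0.png

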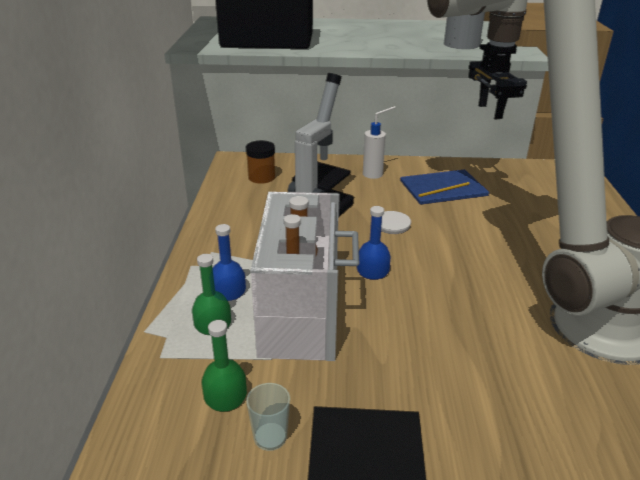

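View pics/top0.png

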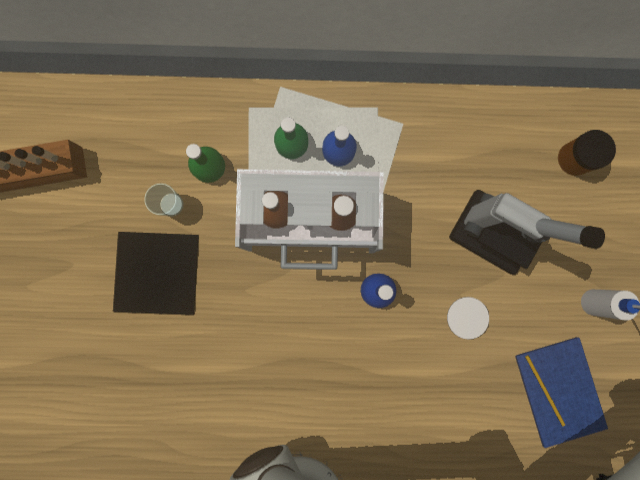

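```bash
cat > h.py <<'E'
import numpy as np, cv2
from workcell import r
def K(n):
    m=r.camera_model(n); f=240/np.tan(np.radians(m['fov_y']/2)); return m,f
def ray(n,uv):
    m,f=K(n); d=np.array([(uv[0]-m['cx'])/f,(uv[1]-m['cy'])/f,1.]); R=np.array(m['R']);
    return -R.T@m['t'], R.T@d
def onz(n,uv,z):
    c,d=ray(n,uv); return c+d*(z-c[2])/d[2]
def two(a,b):
    c1,d1=ray('top',a); c2,d2=ray('side',b)
    s=np.linalg.lstsq(np.c_[d1,-d2],c2-c1,rcond=None)[0]
    p,q=c1+s[0]*d1,c2+s[1]*d2
    return (p+q)/2,np.linalg.norm(p-q)
def proj(n,X):
    m,f=K(n); c=np.array(m['R'])@X+m['t']; return np.array([f*c[0]/c[2]+m['cx'],f*c[1]/c[2]+m['cy']])
E
python3 - <<'E'
import cv2,numpy as np
a=cv2.imread('pics/side0.png')[180:370,240:400]; b=cv2.imread('pics/top0.png')[160:310,225:405]
cv2.imwrite('pics/c1.png',cv2.resize(a,None,fx=3.15,fy=3.15,interpolation=cv2.INTER_CUBIC)); cv2.imwrite('pics/c2.png',cv2.resize(b,None,fx=4,fy=4,interpolation=cv2.INTER_CUBIC))
E
```

```text
(no output)
```

View pics/c1.png

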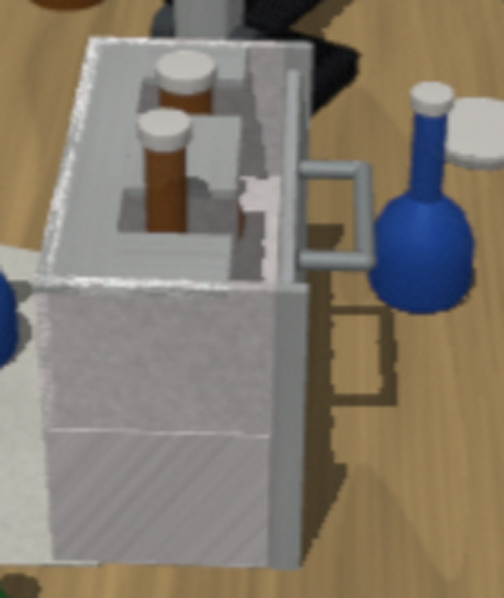

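View pics/c2.png

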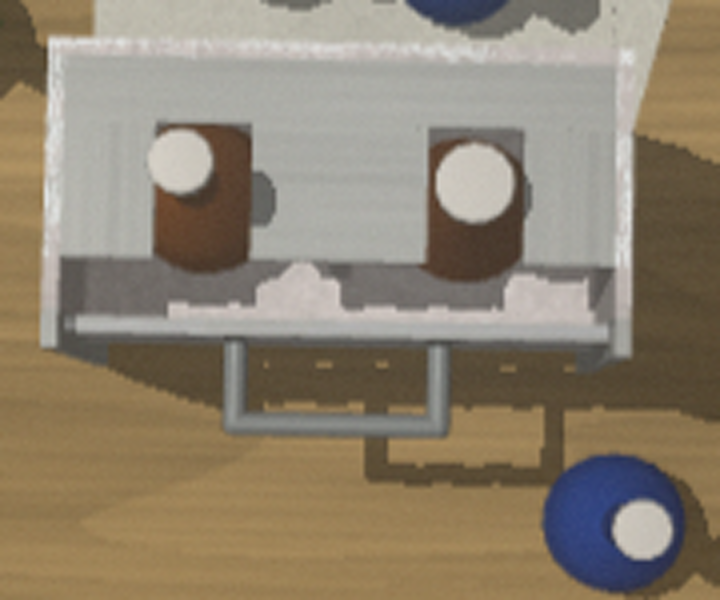

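```bash
python3 - <<'E'
from h import *
C=lambda u,v:(225+u/4,160+v/4)
S=lambda u,v:(240+u/3.15,180+v/3.15)
for n,p in dict(bl=(52,42),br=(633,55),fl=(42,345),fr=(630,355),kl=(62,257),kr=(613,267)).items(): print(n,onz('top',C(*p),.206))
print('stop',two(C(180,161),S(163,128)))
print('handle L',two(C(233,425),S(360,262)),'R',two(C(440,425),S(360,172)))
print('conical stop',two(C(475,182),S(186,70)))
img=cv2.imread('pics/top0.png')
m=((img.max(2)<40)*255).astype(np.uint8); m[:, 230:]=0; m[:220]=0
c=max(cv2.findContours(m,0,2)[0],key=cv2.contourArea); q=cv2.minAreaRect(c); print(q,[onz('top',p,.005) for p in cv2.boxPoints(q)],'mat',onz('top',q[0],.005))
# blue
print('blue stop',two(C(642,530),S(432,96)),'body',onz('top',C(613,523),.035))
print('beaker',onz('top',(162,199),.09))
E
```

```text
bl [0.69333158 0.12627781 0.206     ]
br [ 0.69372797 -0.15136239  0.206     ]
fl [0.54867565 0.12641429 0.206     ]
fr [ 0.54985025 -0.15189411  0.206     ]
kl [0.59058346 0.11830521 0.206     ]
kr [ 0.59158693 -0.14321326  0.206     ]
stop (array([0.63122068, 0.05863834, 0.26404932]), np.float64(0.0023077356660473483))
handle L (array([0.51643388, 0.03793648, 0.16282814]), np.float64(0.006176601092458356)) R (array([ 0.51689511, -0.06374833,  0.16086987]), np.float64(0.0028564497080531856))
conical stop (array([ 0.62888367, -0.07592307,  0.22504723]), np.float64(0.0009170949847408107))
((157.5, 276.0), (7.0, 2.0), -0.0) [array([0.48542557, 0.33545032, 0.005     ]), array([0.48987737, 0.33563707, 0.005     ]), array([0.49019198, 0.32009799, 0.005     ]), array([0.48573897, 0.31991502, 0.005     ])] mat [0.48780816 0.3277761  0.005     ]
blue stop (array([ 0.46700301, -0.16436715,  0.15977163]), np.float64(0.002267567941279503)) body [ 0.46556288 -0.16339363  0.035     ]
beaker [0.65019436 0.30086151 0.09      ]
```

The long-necked amber flask is in the left cell. Its stopper is at top (270,200) and side (292,221), and triangulates to z≈0.264 against about 0.269 expected.

Things it could be mistaken for:
- Conical flask: top (344,206), short wide neck
- Green flasks: top (291,135) and (205,163)
- Blue flasks: top (340,147) and (378,290)

The handle is about 14 mm down, at roughly (0.516, -0.013, 0.162). I'll approach with the fingers closed.

```bash
python3 -m jog '[[-4,0,0,0.12,0,0,1],[-4,0,0,0.117,0,0,1],[0,-1.9,3.4,0,0,0,1],[0,-1.9,3.4,0,0,0,1],[0,-1.9,3.4,0,0,0,1],[0,-1.9,3.4,0,0,0,1],[0,-1.9,3.4,0,0,0,1],[0,-1.9,3.4,0,0,0,1]]'
python3 - <<'E'
from h import *
img=cv2.imread('pics/top0.png')
m=((img.max(2)<60)*255).astype(np.uint8); m[:, 215:]=0; m[:225]=0; m[330:]=0
m=cv2.morphologyEx(m,cv2.MORPH_OPEN,np.ones((5,5)))
c=max(cv2.findContours(m,0,2)[0],key=cv2.contourArea); q=cv2.minAreaRect(c); print(q,'mat',onz('top',q[0],.005))
print(r.get_state()['tcp_rot'].round(3))
E
```

```text
t: 0.77
ee_pos: [0.2613, -0.4014, 0.3021]
tcp_rot: [[-0.0, -1.0, -0.0], [0.001, -0.0, 1.0], [-1.0, 0.0, 0.001]]
wrist_force: [1.7, 0.6, 0.3]
width: 0.0416
((155.63958740234375, 272.8707580566406), (81.20919036865234, 79.32596588134766), 2.2025980949401855) mat [0.49469322 0.33219611 0.005     ]
[[-0.    -1.    -0.   ]
 [ 0.001 -0.     1.   ]
 [-1.     0.     0.001]]
```

```bash
python3 -m jog '[[0,-1.9,3.4,0,0,0,1],[0,-1.9,3.4,0,0,0,1],[0,-1.9,3.4,0,0,0,1],[0,-1.9,3.4,0,0,0,1],[0,-1.9,3.4,0,0,0,1],[0,-1.9,3.4,0,0,0,1],[0,-1.9,3.4,0,0,0,1],[0,-1.9,3.4,0,0,0,1]]'
python3 -m jog '[[0,-1.9,3.4,0,0,0,1],[0,-1.9,3.4,0,0,0,1],[0,-1.9,3.4,0,0,0,1],[0,-1.9,2.0,0,0,0,1],[0,0,0,0,0,-0.1,1],[0,0,0,0,0,-0.1,1],[0,0,0,0,0,-0.1,1],[0,0,0,0,0,-0.1,1]]'
python3 -m jog '[[0,0,0,0,0,0,1],[0,0,0,0,0,0,1]]'; python3 -c "
from h import *
print(r.get_state()['joint_positions'])"
```

```text
t: 1.43
ee_pos: [0.413, -0.1292, 0.3025]
tcp_rot: [[0.0, -1.0, -0.001], [0.0, -0.001, 1.0], [-1.0, -0.0, 0.0]]
wrist_force: [0.6, -0.3, -0.0]
width: 0.0005
t: 2.1
ee_pos: [0.4892, -0.0084, 0.3026]
tcp_rot: [[0.393, -0.919, -0.002], [0.002, -0.001, 1.0], [-0.919, -0.393, 0.001]]
wrist_force: [0.5, -0.9, 0.1]
width: 0.0003
t: 2.27
ee_pos: [0.4866, -0.0097, 0.3013]
tcp_rot: [[0.387, -0.922, -0.002], [-0.0, -0.002, 1.0], [-0.922, -0.387, -0.001]]
wrist_force: [1.2, 0.7, 0.7]
width: 0.0005
[ 0.41165987 -0.11855706 -0.53126995  0.217192   -0.80279612 -2.10376268]
```

```bash
python3 -m jog '[[2.26,0.36,0,0,0,0,1],[2.26,0.36,0,0,0,0,1],[2.26,0.36,0,0,0,0,1],[2.26,0.36,0,0,0,0,1],[2.26,0.36,0,0,0,0,1],[0,0,0,0,0,0,1],[0,0,0,0,0,0,1]]'; python3 - <<'E'
from h import *
for n in("side","top"): cv2.imwrite(f"pics/{n}1.png",r.camera(n)[:,:,::-1])
a=cv2.imread('pics/side1.png')[170:370,240:440]; b=cv2.imread('pics/top1.png')[160:360,225:405]
cv2.imwrite('pics/d1.png',np.hstack([cv2.resize(x,(400,400),interpolation=2) for x in(a,b)]))
E
```

```text
t: 2.85
ee_pos: [0.5171, -0.0093, 0.1911]
tcp_rot: [[0.388, -0.922, -0.0], [-0.001, -0.001, 1.0], [-0.922, -0.388, -0.001]]
wrist_force: [0.5, 0.5, 1.4]
width: 0.0003
```

View pics/d1.png

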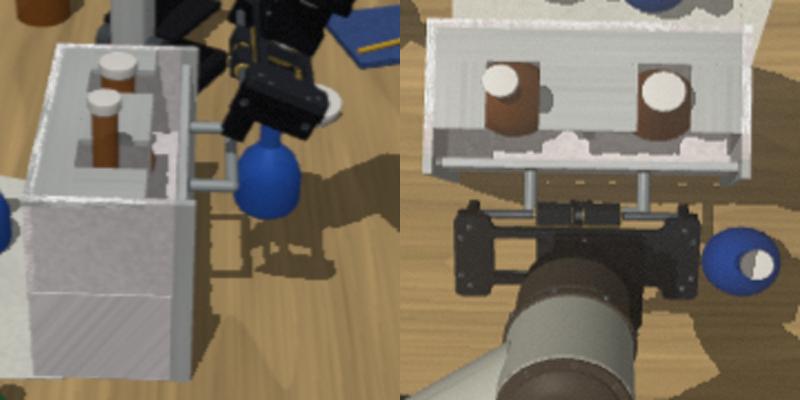

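The closed fingertips are over the bar (crop pixel 575,212), clear of the blue flask. Pressing straight down.

```bash
python3 -m jog '[[1.11,0.47,0,0,0,0,1],[1.11,0.47,0,0,0,0,1],[1.11,0.47,0,0,0,0,1],[1.11,0.47,0,0,0,0,1],[1.11,0.47,0,0,0,0,1],[1.11,0.47,0,0,0,0,1],[1.11,0.47,0,0,0,0,1]]'
python3 -m jog '[[0.92,0.39,0,0,0,0,1],[0.65,0.27,0,0,0,0,1],[0.46,0.2,0,0,0,0,1],[0.46,0.2,0,0,0,0,1],[0,0,0,0,0,0,1],[0,0,0,0,0,0,1]]'
```

```text
t: 3.53
ee_pos: [0.5172, -0.0101, 0.115]
tcp_rot: [[0.381, -0.925, -0.005], [0.001, -0.005, 1.0], [-0.925, -0.381, -0.001]]
wrist_force: [-4.9, 2.2, 4.2]
width: 0.0003
t: 4.03
ee_pos: [0.521, -0.0108, 0.1023]
tcp_rot: [[0.364, -0.931, -0.004], [0.01, -0.001, 1.0], [-0.931, -0.364, 0.009]]
wrist_force: [0.2, 0.9, 0.5]
width: 0.0005
```

```bash
python3 - <<'E'
from h import *
s=r.get_state(); print(s['joint_positions'],s['wrist_force'],s['wrist_torque'])
for n in("side","top"): cv2.imwrite(f"pics/{n}2.png",r.camera(n)[:,:,::-1])
a=cv2.imread('pics/side2.png')[170:370,240:440]; b=cv2.imread('pics/top2.png')[160:360,225:405]
cv2.imwrite('pics/d2.png',np.hstack([cv2.resize(x,(400,400),interpolation=2) for x in(a,b)]))
E
```

```text
[ 0.28794908  0.19054654 -0.88834719  0.6263263  -0.16131098 -2.45887634] [0.18032689 0.89182738 0.50794522] [-0.04572147  0.76357944  0.00209942]
```

View pics/d2.png

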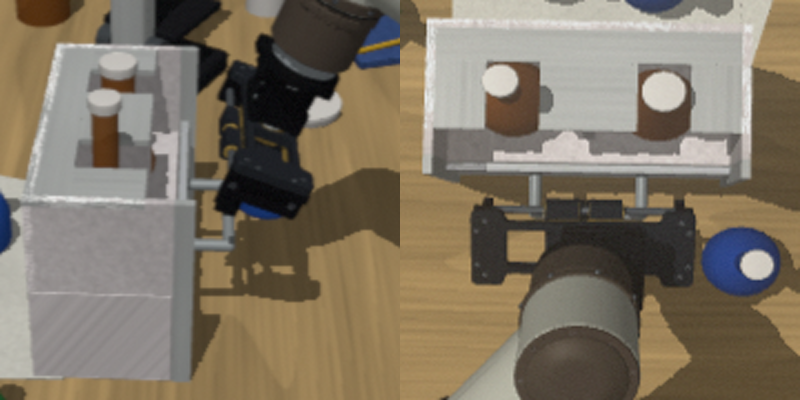

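Joint 5 is at its limit (-0.16), so the forward tilt blocks the last 2 cm. I'll back up a little, straighten the tool, and press again.

```bash
python3 -m jog '[[-1.4,-0.5,0,0,0,0,1],[-1.4,-0.1,0,0,0,0.08,1],[0,0,0,0,0,0.08,1],[0,0,0,0,0,0.08,1],[0,0,0,0,0,0.08,1],[0,0,0,0,0,0,1],[0,0,0,0,0,0,1]]'
python3 -c "
from h import *
print(r.get_state()['joint_positions'])"
```

```text
t: 4.72
ee_pos: [0.5193, -0.0154, 0.1256]
tcp_rot: [[0.078, -0.997, 0.002], [-0.001, 0.002, 1.0], [-0.997, -0.078, -0.001]]
wrist_force: [-1.7, -0.8, 0.2]
width: 0.0006
[ 0.29749268  0.26654998 -0.4544947   0.03371177 -0.77539766 -1.89380204]
```

```bash
python3 -m jog '[[0.6,0.6,0,0,0,0,1],[1,0.08,0,0,0,0,1],[1,0.08,0,0,0,0,1],[0.8,0.06,0,0,0,0,1],[0.5,0.04,0,0,0,0,1],[0.4,0.03,0,0,0,0,1],[0.2,0,0,0,0,0,1],[0,0,0,0,0,0,1]]'
python3 -c "
from h import *
print(r.get_state()['joint_positions'])"
```

```text
t: 5.38
ee_pos: [0.5106, -0.016, 0.0814]
tcp_rot: [[0.073, -0.997, 0.001], [-0.002, 0.001, 1.0], [-0.997, -0.073, -0.002]]
wrist_force: [-10.4, 1.1, 18.3]
width: 0.0004
[ 0.30171613  0.31676912 -0.5246422   0.03901681 -0.66100718 -1.90339633]
```

```bash
python3 -m jog '[[0,0,0,0,0,0,1],[0,0,0,0,0,0,1],[-3,0,0,0,0,0.035,1],[-4,0,0,0,0,0.038,1],[-4,0,0,0,0,0,-1],[-4,0,0,0,0,0,-1],[-4,0,0,0,0,0,-1],[-4,0,0,0,0,0,-1]]'
python3 -m jog '[[-3,0,0,0,0,0,-1],[0,0,1.5,0,0,0,-1],[0,0,2,0,0,0,-1],[0,0,2,0,0,0,-1],[0,0,1.8,0,0,0,-1],[0,0,0,0,0,0,-1],[0,0,0,0,0,0,-1]]'
python3 - <<'E'
from h import *
print(r.get_state()['joint_positions'])
for n in("side","top"): cv2.imwrite(f"pics/{n}3.png",r.camera(n)[:,:,::-1])
a=cv2.imread('pics/side3.png')[170:370,240:440]; b=cv2.imread('pics/top3.png')[160:360,225:405]
cv2.imwrite('pics/d3.png',np.hstack([cv2.resize(x,(400,400),interpolation=2) for x in(a,b)]))
E
```

```text
t: 6.05
ee_pos: [0.5076, -0.0155, 0.3114]
tcp_rot: [[0.004, -1.0, 0.002], [-0.001, 0.002, 1.0], [-1.0, -0.004, -0.001]]
wrist_force: [1.7, 0.3, -0.9]
width: 0.0195
t: 6.63
ee_pos: [0.508, 0.0581, 0.3391]
tcp_rot: [[0.002, -1.0, 0.0], [-0.001, 0.0, 1.0], [-1.0, -0.002, -0.001]]
wrist_force: [0.1, -0.7, -0.2]
width: 0.0659
[ 0.4331387   0.12421607 -0.0567951   0.00212346 -1.3881356  -2.00434275]
```

View pics/d3.png

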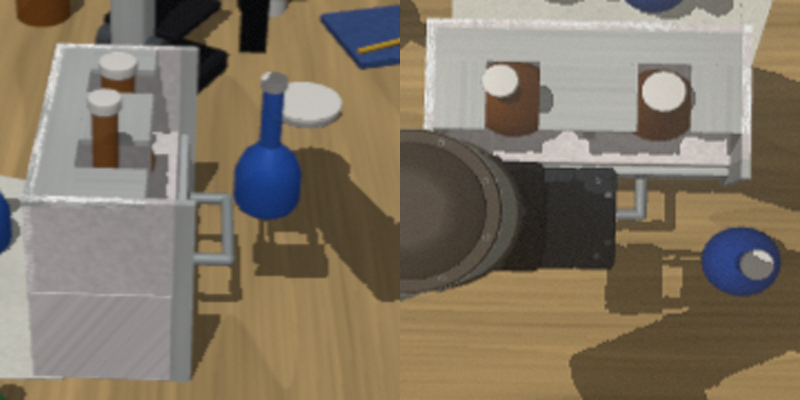

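```bash
python3 - <<'E'
from h import *
for z in(.076,.08,.09,.1): print(z,proj('side',np.array([.514,.038,z])),proj('side',np.array([.514,-.063,z])))
a=cv2.imread('pics/side3.png')[220:370,300:400]
cv2.imwrite('pics/d4.png',cv2.resize(a,None,fx=4,fy=4,interpolation=2))
E
```

```text
0.076 [355.32551452 299.92043264] [354.71845227 269.22543371]
0.08 [355.41126961 298.30242233] [354.79711015 267.66585222]
0.09 [355.62710933 294.23000062] [354.99499292 263.74235086]
0.1 [355.84504753 290.11798521] [355.19466353 259.78340125]
```

View pics/d4.png

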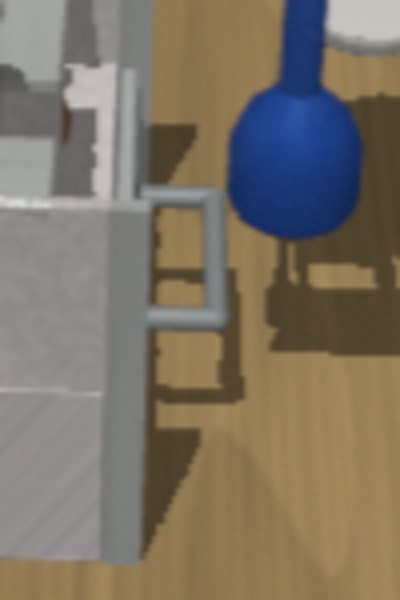

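The bar end is at side (354,299.5), which matches z=0.076, so the sash is fully down. Now over to the flask's neck.

```bash
python3 -m jog '[[0,-3,0,0,0,0,-1],[0,-3.3,0,0,0,0,-1],[0,-3.3,0,0,0,0,-1],[0,-2.7,0,0,0,0,-1],[0,0,0,0,0,0,-1],[3,0,0,0,0,0,-1],[3,0,0,0,0,0,-1],[0,0,0,0,0,0,-1]]'
python3 - <<'E'
from h import *
print(r.get_state()['joint_positions'])
for n in("side","top"): cv2.imwrite(f"pics/{n}4.png",r.camera(n)[:,:,::-1])
a=cv2.imread('pics/side4.png')[130:330,240:440]; b=cv2.imread('pics/top4.png')[110:310,200:400]
cv2.imwrite('pics/d5.png',np.hstack([cv2.resize(x,(400,400),interpolation=2) for x in(a,b)]))
E
```

```text
t: 7.4
ee_pos: [0.6278, 0.0562, 0.2729]
tcp_rot: [[-0.01, -1.0, 0.004], [-0.002, 0.004, 1.0], [-1.0, 0.01, -0.002]]
wrist_force: [-1.7, 0.1, -2.6]
width: 0.0867
[ 3.44945554e-01  3.71810341e-01  1.14371691e-01 -1.34699500e-03
 -1.32403621e+00 -1.91913673e+00]
```

View pics/d5.png

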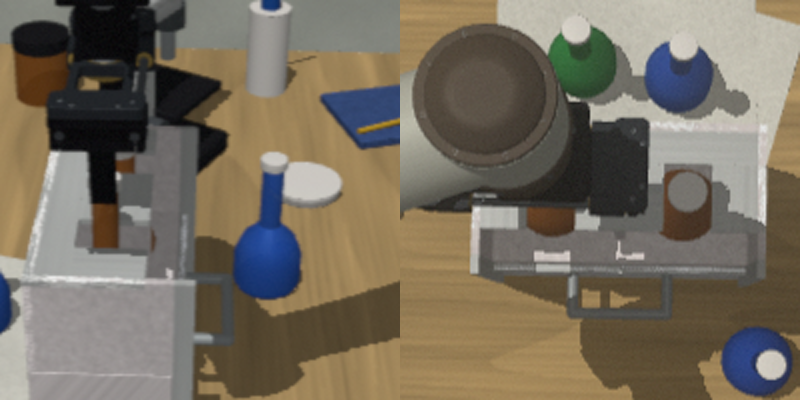

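```bash
python3 -m jog '[[2,-0.2,0,0,0,0,-1],[2,0,0,0,0,0,-1],[1.7,0,0,0,0,0,-1],[0,0,0,0,0,0,-1],[0,0,0,0,0,0,1],[0,0,0,0,0,0,1],[0,0,0,0,0,0,1],[0,0,0,0,0,0,1]]'
python3 -m jog '[[0,0,0,0,0,0,1],[0,0,0,0,0,0,1],[0,0,0,0,0,0,1],[0,0,0,0,0,0,1],[0,0,0,0,0,0,1]]'
```

```text
t: 8.17
ee_pos: [0.6344, 0.0575, 0.225]
tcp_rot: [[0.006, -1.0, 0.001], [-0.0, 0.001, 1.0], [-1.0, -0.006, -0.0]]
wrist_force: [0.2, -0.6, -0.9]
width: 0.0682
t: 8.58
ee_pos: [0.6335, 0.0573, 0.223]
tcp_rot: [[0.003, -1.0, 0.002], [-0.001, 0.002, 1.0], [-1.0, -0.003, -0.001]]
wrist_force: [0.0, 0.3, 0.6]
width: 0.0351
```

```bash
python3 -m jog '[[0.7,0,0,0,0,0,0],[0,0,0,0,0,0,0],[0,0,0,0,0,0,1],[0,0,0,0,0,0,1],[0,0,0,0,0,0,1],[0,0,0,0,0,0,1],[0,0,0,0,0,0,1],[0,0,0,0,0,0,1]]'
python3 -m jog '[[0,0,0,0,0,0,1],[0,0,0,0,0,0,1],[0,0,0,0,0,0,1],[0,0,0,0,0,0,1],[0,0,0,0,0,0,1]]'
```

```text
t: 9.25
ee_pos: [0.6336, 0.0573, 0.216]
tcp_rot: [[0.003, -1.0, 0.002], [-0.001, 0.002, 1.0], [-1.0, -0.003, -0.001]]
wrist_force: [-0.0, 0.4, -0.0]
width: 0.0287
t: 9.67
ee_pos: [0.6336, 0.0573, 0.216]
tcp_rot: [[0.003, -1.0, 0.002], [-0.001, 0.002, 1.0], [-1.0, -0.003, -0.001]]
wrist_force: [0.4, -0.4, -0.6]
width: 0.0286
```

```bash
python3 - <<'E'
from h import *
for n in("side","top"): cv2.imwrite(f"pics/{n}5.png",r.camera(n)[:,:,::-1])
a=cv2.imread('pics/side5.png')[150:290,220:360]; b=cv2.imread('pics/top5.png')[130:270,220:360]
cv2.imwrite('pics/d6.png',np.hstack([cv2.resize(x,(400,400),interpolation=2) for x in(a,b)]))
E
```

```text
(no output)
```

View pics/d6.png

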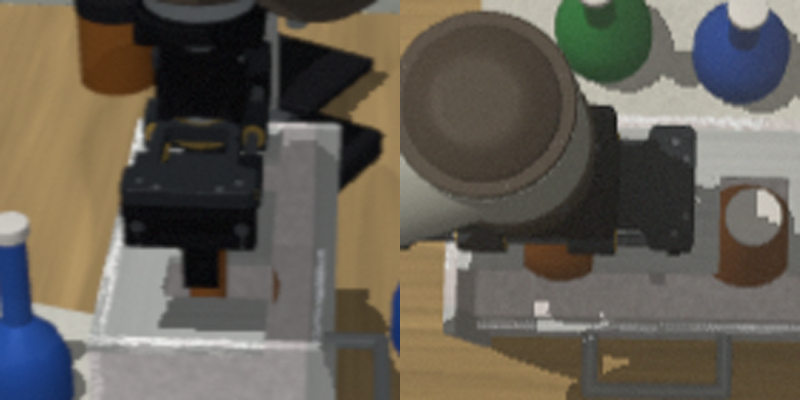

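The jaw stopped at 28.6 mm rather than 24. With the tool vertical, the finger roots are clamping the 30 mm stopper instead of the neck. Before choosing a tilted grasp on the neck, I'll fit the arm geometry from logged poses to see what joint 5 allows.

```bash
cat > kin.py <<'E'
from h import *
from scipy.optimize import least_squares
s=r.get_state()
D=[((-1.0744,.38554,.00663,-1.19397),(.14711,-.60682,.22147)),
((.29749,.26655,-.45449,-.7754),(.5193,-.0154,.1256)),
((.30172,.31677,-.52464,-.66101),(.5106,-.016,.0814)),
((.43314,.12422,-.0568,-1.38814),(.508,.0581,.3391)),
((.34495,.37181,.11437,-1.32404),(.6278,.0562,.2729))]
if abs(s['joint_positions'][3])<.05:
    q=s['joint_positions']; D.append(((q[0],q[1],q[2],q[4]),tuple(s['ee_pos'])))
for q,p in D:
    c,sn=np.cos(q[0]),np.sin(q[0]); print('r',c*p[0]+sn*p[1],'lat',-sn*p[0]+c*p[1],'pitch',q[1]-q[2]-q[3])
def fk(v,q2,q3,q5):
    a0,l2,l3,e,h,L=v; f=q2-q3; g=f-q5
    return np.array([a0+l2*np.sin(q2)+l3*np.cos(f)+e*np.sin(f)+L*np.cos(g), h+l2*np.cos(q2)-l3*np.sin(f)+e*np.cos(f)-L*np.sin(g)])
def res(v):
    o=[]
    for q,p in D:
        o+=list(fk(v,*q[1:])-[np.cos(q[0])*p[0]+np.sin(q[0])*p[1],p[2]])
    return np.r_[o,1e-3*(v-[.05,.35,.35,0,.35,.3])]
S=least_squares(res,[.05,.35,.35,0,.35,.3]); V=S.x
if __name__=='__main__':
    print(V.round(4),np.abs(S.fun[:-6]).max())
    lat=.16
    def ik(rr,z,g):
        t=np.array([rr,z])
        return least_squares(lambda q:np.r_[fk(V,*q)-t,q[0]-q[1]-q[2]-g],[.2,-.2,-.5]).x
    for a in(0,30,45,50,55,60):
        for z in (.228,):
            G=np.array([.631,.057]); R=np.hypot(*G); rr=np.sqrt(R**2-lat**2); al=np.radians(a)
            print(a,ik(rr+.019*np.sin(al),z-.019*np.cos(al),np.pi/2-al).round(3))
E
python3 kin.py
```

```text
r 0.6036421843227651 lat -0.15964954683944768 pitch 1.57288
r 0.4919758000757584 lat -0.16694149316397466 pitch 1.49644
r 0.48277994746779407 lat -0.16700862948660478 pitch 1.5024199999999999
r 0.48547326682281855 lat -0.16048463228727058 pitch 1.5691599999999999
r 0.6098217932171012 lat -0.15940094264928034 pitch 1.58148
r 0.615653874760371 lat -0.16038330202304965 pitch 1.5683877608205772
[ 0.0052  0.5704  0.4165 -0.0057  0.2316  0.3786] 0.0007293259041455391
0 [ 0.408  0.008 -1.171]
30 [ 0.173 -0.47  -0.405]
45 [ 0.141 -0.7    0.055]
50 [ 0.152 -0.774  0.228]
55 [ 0.179 -0.845  0.413]
60 [ 0.223 -0.913  0.612]
```

```bash
cat >> kin.py <<'E'
    print()
    for (x,y,z) in((.631,.057,.228),(.50,.057,.235),(.44,.057,.25),(.5,.3,.28),(.5,.3,.3)):
        for a in(0,-20,-45,-50,-55):
            R=np.hypot(x,y); rr=np.sqrt(R**2-lat**2); al=np.radians(a)
            print((x,y,z),a,ik(rr+.019*np.sin(al),z-.019*np.cos(al),np.pi/2-al).round(3),end=' ')
            q=ik(rr+.019*np.sin(al),z-.019*np.cos(al),np.pi/2-al); print(fk(V,*q).round(3))
E
python3 kin.py | sed -n '/^$/,$p'
```

```text
(0.631, 0.057, 0.228) 0 [ 0.408  0.008 -1.171] [0.613 0.209]
(0.631, 0.057, 0.228) -20 [ 0.626  0.328 -1.622] [0.607 0.21 ]
(0.631, 0.057, 0.228) -45 [ 0.926  0.717 -2.147] [0.6   0.215]
(0.631, 0.057, 0.228) -50 [ 0.987  0.79  -2.247] [0.598 0.216]
(0.631, 0.057, 0.228) -55 [ 1.047  0.862 -2.345] [0.597 0.217]
(0.5, 0.057, 0.235) 0 [ 0.186 -0.295 -1.09 ] [0.477 0.216]
(0.5, 0.057, 0.235) -20 [ 0.399 -0.046 -1.475] [0.471 0.217]
(0.5, 0.057, 0.235) -45 [ 0.672  0.215 -1.899] [0.464 0.222]
(0.5, 0.057, 0.235) -50 [ 0.725  0.258 -1.976] [0.463 0.223]
(0.5, 0.057, 0.235) -55 [ 0.776  0.296 -2.051] [0.462 0.224]
(0.44, 0.057, 0.25) 0 [ 0.068 -0.395 -1.108] [0.414 0.231]
(0.44, 0.057, 0.25) -20 [ 0.287 -0.175 -1.458] [0.407 0.232]
(0.44, 0.057, 0.25) -45 [ 0.561  0.045 -1.84 ] [0.4   0.237]
(0.44, 0.057, 0.25) -50 [ 0.614  0.08  -1.91 ] [0.399 0.238]
(0.44, 0.057, 0.25) -55 [ 0.665  0.111 -1.976] [0.398 0.239]
(0.5, 0.3, 0.28) 0 [ 0.289 -0.036 -1.245] [0.561 0.261]
(0.5, 0.3, 0.28) -20 [ 0.508  0.249 -1.661] [0.554 0.262]
(0.5, 0.3, 0.28) -45 [ 0.79   0.564 -2.13 ] [0.547 0.267]
(0.5, 0.3, 0.28) -50 [ 0.844  0.617 -2.216] [0.546 0.268]
(0.5, 0.3, 0.28) -55 [ 0.898  0.666 -2.3  ] [0.545 0.269]
(0.5, 0.3, 0.3) 0 [ 2.780e-01 -1.000e-03 -1.291e+00] [0.561 0.281]
(0.5, 0.3, 0.3) -20 [ 0.499  0.283 -1.704] [0.554 0.282]
(0.5, 0.3, 0.3) -45 [ 0.781  0.595 -2.171] [0.547 0.287]
(0.5, 0.3, 0.3) -50 [ 0.835  0.647 -2.256] [0.546 0.288]
(0.5, 0.3, 0.3) -55 [ 0.888  0.695 -2.338] [0.545 0.289]
```

Tilting forward hits joint 5's limit, but tilting back (fingers coming from behind, 55°) fits the arm and clears both keeper and stopper. Turning the tool back to vertical later gives the lean. So: open, lift, and tilt.

```bash
python3 -m jog '[[0,0,0,0,0,0,-1],[0,0,0,0,0,0,-1],[0,0,0,0,0,0,-1],[0,0,0,0,0,0,-1],[-1,0,0,0,0,0,-1],[-2,0,0,0,0,0,-1],[-0.5,0,0,0,0,0,-1],[0,0,0,0,0,0,-1]]'
python3 -m jog '[[0,0,0,0,0,0.1,-1],[0,0,0,0,0,0.1,-1],[0,0,0,0,0,0.1,-1],[0,0,0,0,0,0.1,-1],[0,0,0,0,0,0.1,-1],[0,0,0,0,0,0,-1],[0,0,0,0,0,0,-1]]'; python3 -c "
from h import *
print(r.get_state()['joint_positions'])"
```

```text
t: 10.43
ee_pos: [0.6347, 0.0576, 0.2537]
tcp_rot: [[0.008, -1.0, 0.001], [0.0, 0.001, 1.0], [-1.0, -0.008, 0.0]]
wrist_force: [-0.4, 0.0, -0.5]
width: 0.0741
t: 11.02
ee_pos: [0.6338, 0.0574, 0.2473]
tcp_rot: [[-0.481, -0.877, 0.002], [-0.0, 0.003, 1.0], [-0.877, 0.481, -0.002]]
wrist_force: [0.9, -0.0, -0.0]
width: 0.0871
[ 0.27694639  0.67589274  0.52499231 -0.13898985 -1.90218259 -1.86344898]
```

```bash
python3 -m jog '[[0,0,0,0,0,0.1,-1],[0,0,0,0,0,0.1,-1],[0,0,0,0,0,0.1,-1],[0,0,0,0,0,0.1,-1],[0,0,0,0,0,0.06,-1],[0,0,0,0,0,0,-1],[0,0,0,0,0,0,-1]]'; python3 - <<'E'
from h import *
s=r.get_state()
print(s['joint_positions'])
T=s['tcp_rot']; print('tilt',np.degrees(np.arctan2(-T[0,0],-T[2,0])))
print('to go cm', T.T@(np.array([.614,.058,.2185])-s['ee_pos'])*100)
for n in("side","top"): cv2.imwrite(f"pics/{n}6.png",r.camera(n)[:,:,::-1])
a=cv2.imread('pics/side6.png')[100:300,200:400]; b=cv2.imread('pics/top6.png')[110:310,200:400]
cv2.imwrite('pics/d7.png',np.hstack([cv2.resize(x,(400,400),interpolation=2) for x in(a,b)]))
E
```

```text
t: 11.6
ee_pos: [0.6333, 0.0575, 0.2507]
tcp_rot: [[-0.817, -0.577, 0.002], [0.001, 0.002, 1.0], [-0.577, 0.817, -0.001]]
wrist_force: [-0.9, 0.1, 1.6]
width: 0.0872
[ 0.2379317   0.93187987  0.87904959 -0.30252879 -2.43689616 -1.94548038]
tilt 54.73963441543262
to go cm [ 3.43743146 -1.51669974  0.05207885]
```

View pics/d7.png

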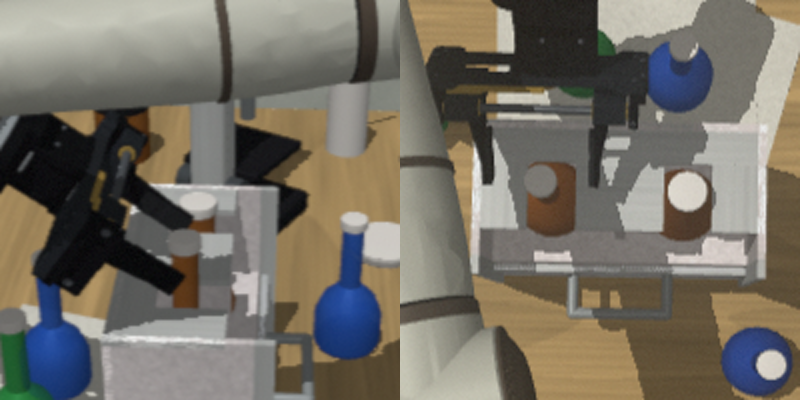

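The fingers sit either side of the neck: crop tips at 490 and 598, stopper at 541. Advancing along the finger axis and closing.

```bash
python3 -m jog '[[0,-1.5,0,0,0,0,-1],[1.2,0,0,0,0,0,-1],[1.2,0,0,0,0,0,-1],[1.0,0,0,0,0,0,-1],[0,0,0,0,0,0,-1],[0,0,0,0,0,0,-1]]'; python3 - <<'E'
from h import *
s=r.get_state()
T=s['tcp_rot']; print('tilt',np.degrees(np.arctan2(-T[0,0],-T[2,0])))
print('to go cm', T.T@(np.array([.614,.058,.2185])-s['ee_pos'])*100)
b=r.camera('side')[:,:,::-1][150:300,220:370]; c=r.camera('top')[:,:,::-1][130:280,220:370]
cv2.imwrite('pics/d8.png',np.hstack([cv2.resize(x,(400,400),interpolation=2) for x in(b,c)]))
E
```

```text
t: 12.2
ee_pos: [0.614, 0.0575, 0.2216]
tcp_rot: [[-0.815, -0.579, 0.001], [0.0, 0.001, 1.0], [-0.579, 0.815, -0.001]]
wrist_force: [0.0, 0.6, -0.9]
width: 0.087
tilt 54.62004425493841
to go cm [ 0.18211071 -0.25532788  0.05515962]
```

View pics/d8.png

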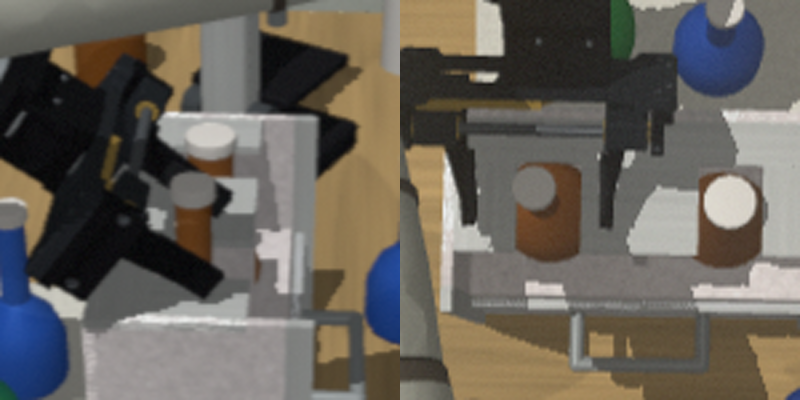

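```bash
python3 -m jog '[[0.1,-0.2,0,0,0,0,-1],[0,0,0,0,0,0,1],[0,0,0,0,0,0,1],[0,0,0,0,0,0,1],[0,0,0,0,0,0,1],[0,0,0,0,0,0,1],[0,0,0,0,0,0,1],[0,0,0,0,0,0,1]]'
python3 -m jog '[[0,0,0,0,0,0,1],[0,0,0,0,0,0,1],[0,0,0,0,0,0,1],[0,0,0,0,0,0,1],[0,0,0,0,0,0,1],[0,0,0,0,0,0,1]]'
```

```text
t: 12.97
ee_pos: [0.6147, 0.0574, 0.2169]
tcp_rot: [[-0.818, -0.576, 0.002], [0.001, 0.002, 1.0], [-0.576, 0.818, -0.001]]
wrist_force: [-0.8, -0.1, 0.9]
width: 0.0483
t: 13.47
ee_pos: [0.6146, 0.0574, 0.217]
tcp_rot: [[-0.818, -0.576, 0.002], [0.001, 0.002, 1.0], [-0.576, 0.818, -0.001]]
wrist_force: [-0.1, -0.5, 0.4]
width: 0.0227
```

The 22.7 mm width fits the 24 mm neck, since the 30 mm stopper read 28.6. Lifting 8 mm and drawing it out.

```bash
python3 -m jog '[[0,0,0,0,0,0,1],[-0.23,0.33,0,0,0,0,1],[-0.23,0.33,0,0,0,0,1],[0,0,0,0,0,0,1],[0,0,0,0,0,0,1]]'
python3 -m jog '[[0.6,0.43,0,0,0,0,1],[0.8,0.58,0,0,0,0,1],[0.8,0.58,0,0,0,0,1],[0,0,0,0,0,0,1],[0,0,0,0,0,0,1]]'; python3 - <<'E'
from h import *
b=r.camera('side')[:,:,::-1][150:350,220:420]; c=r.camera('top')[:,:,::-1][130:330,200:400]
cv2.imwrite('pics/d9.png',np.hstack([cv2.resize(x,(400,400),interpolation=2) for x in(b,c)]))
E
```

```text
t: 13.88
ee_pos: [0.6148, 0.0574, 0.2253]
tcp_rot: [[-0.817, -0.577, 0.002], [0.001, 0.001, 1.0], [-0.577, 0.817, -0.001]]
wrist_force: [0.5, -0.7, -0.8]
width: 0.0231
t: 14.3
ee_pos: [0.5874, 0.0575, 0.2257]
tcp_rot: [[-0.817, -0.576, 0.001], [0.001, 0.002, 1.0], [-0.576, 0.817, -0.001]]
wrist_force: [0.2, 0.2, -1.3]
width: 0.0231
```

View pics/d9.png

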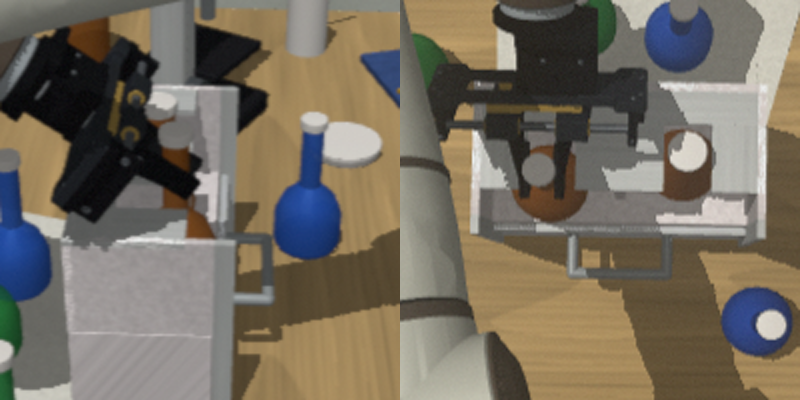

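The flask is in the grip, upright, and coming forward. Carrying on.

```bash
python3 -m jog '[[0.8,0.57,0,0,0,0,1],[1.3,0.92,0,0,0,0,1],[1.3,0.92,0,0,0,0,1],[1.3,0.92,0,0,0,0,1],[1.3,0.92,0,0,0,0,1],[1.3,0.92,0,0,0,0,1],[1.3,0.92,0,0,0,0,1],[1.3,0.92,0,0,0,0,1]]'
python3 -m jog '[[1.3,0.92,0,0,0,0,1],[1.0,0.7,0,0,0,0,1],[0,0,0,0,0,0,1],[0,0,0,0,0,0,1],[0,0,0,0,0,0,1]]'; python3 - <<'E'
from h import *
print(r.get_state()['joint_positions'])
b=r.camera('side')[:,:,::-1][150:350,240:440]; c=r.camera('top')[:,:,::-1][160:360,200:400]
cv2.imwrite('pics/d10.png',np.hstack([cv2.resize(x,(400,400),interpolation=2) for x in(b,c)]))
E
```

```text
t: 15.07
ee_pos: [0.466, 0.0576, 0.2254]
tcp_rot: [[-0.817, -0.576, 0.002], [0.001, 0.002, 1.0], [-0.576, 0.817, -0.001]]
wrist_force: [-0.8, 0.5, -1.4]
width: 0.0232
t: 15.48
ee_pos: [0.4389, 0.0577, 0.2255]
tcp_rot: [[-0.817, -0.577, 0.002], [0.001, 0.002, 1.0], [-0.577, 0.817, -0.001]]
wrist_force: [0.9, -1.2, -1.7]
width: 0.0234
[ 0.30709762  0.59360092  0.13398656 -0.27981362 -2.02856206 -1.87971412]
```

View pics/d10.png

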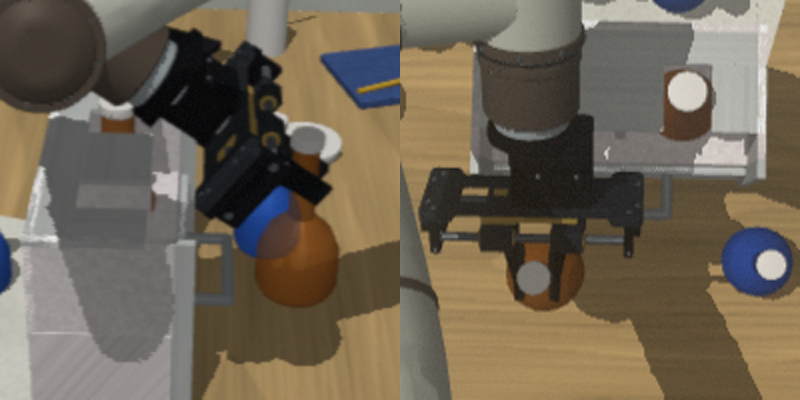

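It's clear of the cabinet (body ≈ x 0.455, 17 cm in front of the cabinet origin). Raising it and carrying it sideways to the mat.

```bash
python3 -m jog '[[-0.9,1.2,0,0,0,0,1],[-1.4,2.0,0,0,0,0,1],[-1.4,2.0,0,0,0,0,1],[-0.9,1.2,0,0,0,0,1],[0,0,1,0,0,0,1],[0,0,2,0,0,0,1],[0,0,2.5,0,0,0,1],[0,0,2.5,0,0,0,1]]'
python3 -m jog '[[0,0,2.5,0,0,0,1],[0,0,2.5,0,0,0,1],[0,0,2.5,0,0,0,1],[0,0,2.5,0,0,0,1],[0,0,2.5,0,0,0,1],[0,0,2.5,0,0,0,1],[0,0,2.5,0,0,0,1],[0,0,1.5,0,0,0,1]]'
python3 -m jog '[[0,0,0,0,0,0,1],[0,0,0,0,0,0,1],[0,0,0,0,0,0,1]]'; python3 -c "
from h import *
print(r.get_state()['joint_positions'])"
```

```text
t: 16.25
ee_pos: [0.4389, 0.1392, 0.303]
tcp_rot: [[-0.819, -0.574, 0.003], [0.002, 0.003, 1.0], [-0.574, 0.819, -0.001]]
wrist_force: [0.1, -1.4, -1.6]
width: 0.0229
t: 16.92
ee_pos: [0.4386, 0.331, 0.3022]
tcp_rot: [[-0.819, -0.574, 0.0], [-0.0, 0.001, 1.0], [-0.574, 0.819, -0.001]]
wrist_force: [-0.1, 0.2, -1.7]
width: 0.023
t: 17.17
ee_pos: [0.4391, 0.3276, 0.3031]
tcp_rot: [[-0.819, -0.574, 0.002], [-0.0, 0.003, 1.0], [-0.574, 0.819, -0.003]]
wrist_force: [0.2, 0.5, -1.3]
width: 0.0231
[ 0.61188093  0.64832081  0.56152367 -0.64072886 -2.23684094 -2.38860686]
```

```bash
python3 -m jog '[[0,0,0,0,0,-0.06,1],[0,0,0,0,0,-0.08,1],[0,0,0,0,0,-0.08,1],[0,0,0,0,0,-0.08,1],[0,0,0,0,0,-0.08,1],[0,0,0,0,0,-0.06,1],[0,0,0,0,0,0,1],[0,0,0,0,0,0,1]]'; python3 - <<'E'
from h import *
b=r.camera('side')[:,:,::-1][180:480,240:540]; c=r.camera('top')[:,:,::-1][160:360,50:250]
cv2.imwrite('pics/d11.png',np.hstack([cv2.resize(x,(400,400),interpolation=2) for x in(b,c)]))
E
```

```text
t: 17.83
ee_pos: [0.4386, 0.3271, 0.305]
tcp_rot: [[-0.495, -0.869, 0.002], [0.0, 0.002, 1.0], [-0.869, 0.495, -0.0]]
wrist_force: [0.2, -0.0, -2.6]
width: 0.023
```

View pics/d11.png

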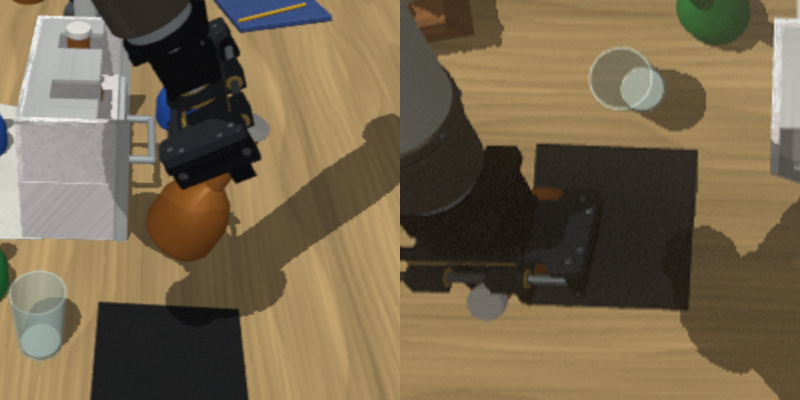

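```bash
python3 -m jog '[[0,0,0,0,0,-0.06,1],[0,0,0,0,0,-0.08,1],[0,0,0,0,0,-0.08,1],[0,0,0,0,0,-0.08,1],[0,0,0,0,0,-0.08,1],[0,0,0,0,0,-0.06,1],[0,0,0,0,0,0,1],[0,0,0,0,0,0,1]]'; python3 - <<'E'
from h import *
I={}
for n in('side','top'):
    I[n]=r.camera(n)[:,:,::-1]; cv2.imwrite(f'pics/{n}12.png',I[n])
b=I['side'][180:480,240:540]; c=I['top'][160:360,50:250]
cv2.imwrite('pics/d12.png',np.hstack([cv2.resize(x,(400,400),interpolation=2) for x in(b,c)]))
E
```

```text
t: 18.6
ee_pos: [0.4387, 0.3274, 0.3035]
tcp_rot: [[-0.08, -0.997, 0.002], [-0.002, 0.002, 1.0], [-0.997, 0.08, -0.002]]
wrist_force: [0.0, -0.0, -2.1]
width: 0.023
```

View pics/d12.png

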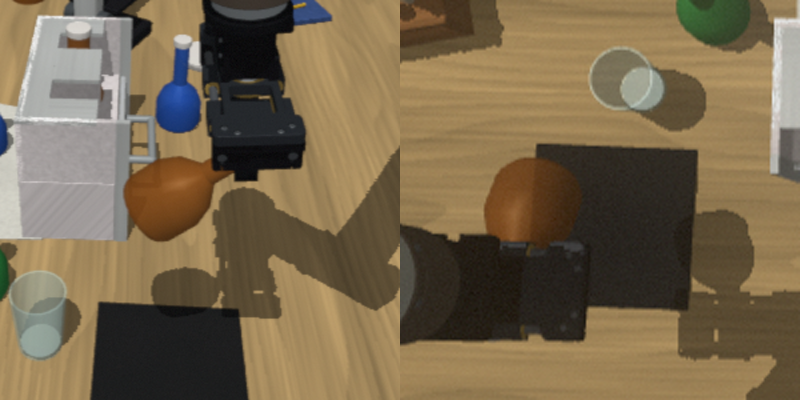

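```bash
python3 - <<'E'
from h import *
for n in('side','top'):
    i=cv2.imread(f'pics/{n}12.png'); h=cv2.cvtColor(i,cv2.COLOR_BGR2HSV)
    m=cv2.inRange(h,(5,170,60),(18,255,220)); 
    x0,x1,y0,y1=(320,420,280,380) if n=='side' else (80,150,220,300)
    k=np.zeros_like(m); k[y0:y1,x0:x1]=m[y0:y1,x0:x1]
    c=max(cv2.findContours(k,0,2)[0],key=cv2.contourArea); print(n,cv2.boundingRect(c),cv2.minEnclosingCircle(c))
print(two((116,260),(367,329)))
print(proj('top',np.array([.504,.327,.268])),proj('side',np.array([.504,.327,.268])))
E
python3 -m jog '[[1,-0.1,0,0,0,0,1],[2,-0.16,0,0,0,0,1],[2,-0.16,0,0,0,0,1],[2,-0.16,0,0,0,0,1],[1,-0.08,0,0,0,0,1],[1,-0.08,0,0,0,0,1],[0,0,0,0,0,0,1],[0,0,0,0,0,0,1]]'
```

```text
side (334, 298, 81, 63) ((375.3472900390625, 323.632568359375), 41.694332122802734)
top (93, 239, 46, 45) ((114.5625, 261.75), 25.017671585083008)
(array([0.51339883, 0.32929086, 0.26218464]), np.float64(0.007420587095713688))
[115.6181531  267.36260849] [371.42883641 324.59840844]
t: 19.37
ee_pos: [0.4401, 0.3277, 0.2137]
tcp_rot: [[-0.077, -0.997, 0.002], [-0.001, 0.002, 1.0], [-0.997, 0.077, -0.002]]
wrist_force: [-0.1, -0.3, -1.6]
width: 0.0229
```

```bash
python3 -m jog '[[0,0,0,0,0,0,1],[0,0,0,0,0,0,1],[0,0,0,0,0,0,1],[0,0,0,0,0,0,1],[0,0,0,0,0,0,1],[0,0,0,0,0,0,1]]'; python3 - <<'E'
from h import *
I={}
for n in('side','top'):
    I[n]=r.camera(n)[:,:,::-1]; cv2.imwrite(f'pics/{n}13.png',I[n])
b=I['side'][180:480,200:500]; c=I['top'][140:360,50:270]
cv2.imwrite('pics/d13.png',np.hstack([cv2.resize(x,(400,400),interpolation=2) for x in(b,c)]))
print(proj('top',np.array([.505,.327,.178])),proj('side',np.array([.505,.327,.178])), r.get_state()['qvel'].round(3))
E
```

```text
t: 19.87
ee_pos: [0.4397, 0.3277, 0.2142]
tcp_rot: [[-0.077, -0.997, 0.001], [-0.0, 0.002, 1.0], [-0.997, 0.077, -0.001]]
wrist_force: [0.9, -1.2, -1.1]
width: 0.0231
[132.52954718 267.39236012] [367.16005359 372.52581461] [-0.001  0.001 -0.    -0.     0.002  0.   ]
```

View pics/d13.png

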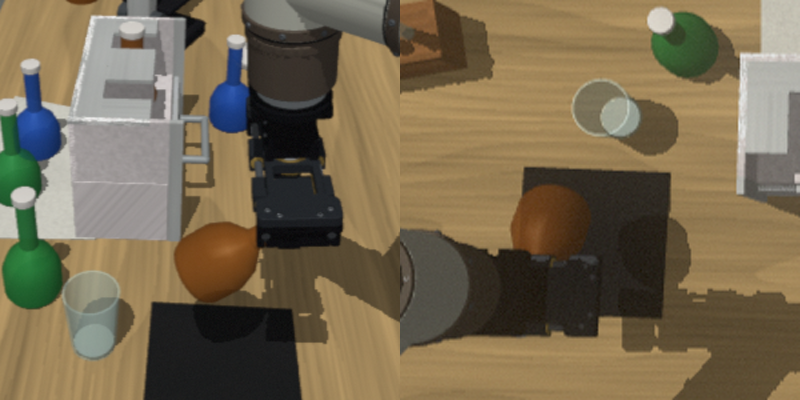

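View pics/top13.png

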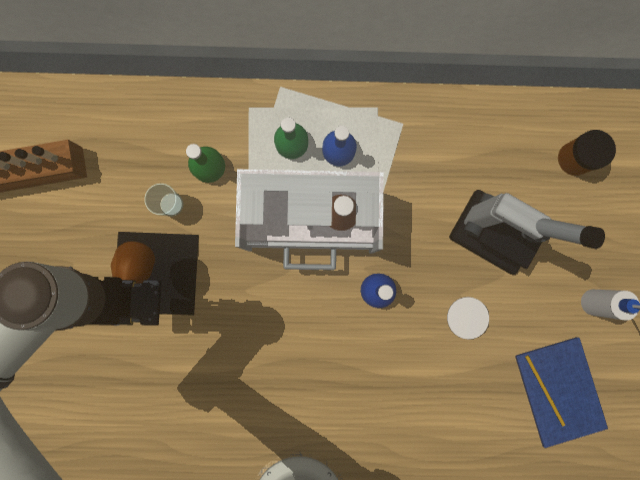

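The flask body is at top (133,263) and side (361,376), against (132.5,267) and (367,372.5) predicted for a 50° lean with the base about 15 cm up. The bar end is still at side (354,298), and the bystanders haven't moved. Handing in.

```bash
python3 -c "
from workcell import r
print(r.hand_in()); print(r.get_state()['t'], r.get_state()['width'])"
```

```text
the job is handed in; nothing more can be done
None
the job is handed in; nothing more can be done
```

I handed the job in at about t = 20 s, with the flask held tilted over the mat and the sash down. `hand_in` reports no verdict.

**What I did:** I pushed the sash to its stop with closed fingers on the handle bar. I then gripped the long-necked amber flask by its neck, lifted it about 8 mm, drew it out through the front and carried it over the mat.

**Last checks:**
- **Flask:** It leans about 50°, with the base about 15 cm up and the body centre about 1 cm from the mat's centre. These come from the arm's pose; the flask's image position agrees to about 6 pixels.
- **Grip and motion:** The grip width is steady at 23 mm, the joints are still, and nothing else touches the flask in the pictures.
- **Sash:** The handle bar is where the fully-down height of 76 mm puts it.
- **Bystanders:** The conical flask, beaker, dish and microscope are where they were in the pictures.

**What went wrong on the way:**
- The first sash push stopped about 2 cm short because joint 5 reached its limit, so I straightened the tool and pushed again.
- The first grip closed on the stopper (28.6 mm wide instead of 24). I opened the fingers and regripped the neck from behind with the tool tilted.

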